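# Seat the portion wheel of a sweets dispenser

### The job

The white portion wheel of the pick-and-mix sweets dispenser sits high on its spindle because its rim notch is out of line with the locating pin on the dispenser's foot. With the fingertip, turn the wheel until the notch stands over the pin, then press the wheel down fully home so that the pin fills the notch, and move clear. Only push and press: do not lift the wheel, and leave the jar, the scoop and the tub of sweets where they stand.

Things in the scene. Friction and masses are not known exactly. Their poses are not given: they have to be found in the camera images.
- base: Fixed round grey foot of the dispenser: 276 mm diameter, black deck 40 mm above the counter. Origin at the centre of its underside, on the upright spindle axis. Its x axis points along the locating pin; a small black outlet mouth stands out of its side at -x. Place and yaw differ each time.
- pin (a point): Middle of the locating pin: a level round steel bar, 12 mm thick, lying radially on the deck along the base's x axis, from 92 to 130 mm from the spindle axis, its top 53 mm above the counter. Its outer 20 mm show beyond the wheel's rim. This point is 111 mm from the spindle axis, 47 mm above the counter.
- hub_top (a point): Centre of the wheel's flat hub top (52 mm diameter), on the spindle axis: a good place to press. 70 mm above the counter with the wheel high, 58 mm when fully home. The white plastic wheel is 220 mm in diameter and 16 mm thick, hub, spokes and rim level on top. The x axis points from the hub to the notch.
- notch (a point): Centre of the wheel's only rim notch, half-way up the wheel's thickness, 100 mm from the spindle axis at the end of the wide spoke. The notch is open outward, above and below, 18 mm wide and about 18 mm deep (from 90 mm radius outward).
- wheel (a joint): Turn of the wheel relative to the base, rad, growing counter-clockwise seen from above; the notch stands over the pin at 0 or any whole turn (6.283). Turns endlessly either way with light friction (0.06 N m) and stays where it is left. The notch drops over the pin when within about 0.03 rad.
- seat (a joint): How far the wheel is pressed down its snug spindle, m: 0 high (the start, its underside 1 mm above the pin), 0.012 fully home. Friction holds it at any height; a push of about 3 to 5 N moves it down; out of line it stops on the pin after 1 mm. Negative if lifted.
- jar: Bystander: closed amber glass jar with steel cap, 84 mm diameter, 130 mm high, standing on the counter to the left (+y). Origin at the centre of its underside.
- scoop: Bystander: steel sweets scoop, pan 85 x 60 x 30 mm with an 85 mm black handle, lying on the counter to the right (-y). Origin under the joint of pan and handle; the handle points along its -x, the pan along +x.
- tub: Bystander: clear open tub of sweets, 100 x 100 x 60 mm, on the counter to the right and farther out. Origin at the centre of its underside.
- spoke (a point): Middle of the top of the narrow spoke opposite the notch, 57 mm from the axis. Four spokes at right angles (three 14 mm wide, the one behind the notch 34 mm) join the hub (26 mm radius) to the rim (88 to 110 mm) and leave four open quarter-ring pockets, 30 mm deep from wheel top to deck while the wheel is high. A fingertip fits into a pocket and can push a spoke sideways.

How it is judged:
By the outcome, as a careful person would: the job done as asked, in the order asked, and still so for the second after the job is handed in, with the robot touching nothing.
It also fails if it takes over 48 s, if anything falls off the work surface, if the arm or the gripper's body presses on something with over 40 N, if the wrist force passes 120 N, or if a joint passes its speed limit or range.

### The arm

A 6-joint arm with a two-finger parallel gripper is mounted at the origin on the work surface. World frame = base frame: x ahead of the robot, y to its left, z up, the work surface at z = 0. Lengths are in m, angles in degrees, forces in N, time in s.
With the tool pointing down it reaches from about 0.375 to 0.75 m from the base axis. Payload 9 kg.
Tool frame: the origin (TCP) lies where the fingers leave the gripper's body, on its centre line; the fingertips stand 73 mm ahead of it and the grasp point (between the pads) lies 54 mm ahead of it (robot.tip_reach is the distance from the TCP to the fingertips, in m); z points along the fingers, y is the line along which they close (so a half turn about z gives the same grasp; the last joint's range is limited). The gripper opens to 85 mm and grips with 20 to 120 N. Pads are 22 mm wide; open, the fingers measure 114 mm over their backs; the gripper's body (76 mm by 85 mm) begins 54 mm behind the grasp point. The pads swing forward as they close: fully open they stand 13 mm farther back than shut.
Start: joints at [-88.447, 5.964, 5.575, 89.605, 0, 77.527], TCP at [0.145, -0.582, 0.304] pointing down, gripper open.
Joint ranges: [-171.21, 171.21], [-48.23, 106.86], [-62.78, 66.21], [-105.2, 120.99], [-86.42, 89.51], [-180, 180]. Speed limits (degrees/s): [127.2, 127.2, 147.25, 180, 180, 180].

### API

Orientations are given as [roll, pitch, yaw] about the fixed x, y, z axes, in that order (R = Rz(yaw) Ry(pitch) Rx(roll)).
In Python, from plant import robot gives the robot as it stands. Calls block until the motion is done:
- robot.move_pose(position, orientation): joint-space move of the TCP to a pose.
- robot.line_to(position, vel=0.15, rotation=None, guard=None): straight line of the TCP; rotation=None keeps the orientation; vel is the mean speed in m/s. With guard (N) it stops when the force on the tool has changed by that much, and returns True; else False.
- robot.goto_joints(angles): joint-space move.
- robot.set_gripper(opening): finger opening in m; the grip force is fixed at half the most; returns when the fingers have stopped.
- robot.pause(seconds).
- robot.ik(position, orientation): joint angles nearest the present ones, or None.
- robot.observe(): the state.
- robot.grab_frame(name): name is "scene" or "top"; returns the picture (480x640x3 uint8, blue, green, red); there is no depth.
- robot.get_calibration(name): a dict with "vertical_fov" (degrees; the focal length in pixels is half the picture's height over the tangent of half this angle, whatever the lens; pixels are square), "cx", "cy" (the principal point, pixels), "rvec" (rotation vector, rad) and "tvec" (3), from world to camera coordinates, as OpenCV has them. Camera axes: x right, y down, z forward; pixel columns grow to the right and rows downward; lengths in m; the calibration is good to about 2 mm. A picture is of the moment at which its call begins. get_calibration takes no time and is no camera call.
A pose or a line that the arm cannot do raises robot.IKError and nothing moves.
- robot.job_done(): hands the job in; it is judged then, once.
The state is a dict: "time": time; "q": joint angles; "qvel": joint speeds; "joint_torque": joint torques, N m; "tool_pos": TCP position; "tcp_rot": TCP orientation; "ft_force": force on the tool from outside, world axes, zero at the start; "torque": the same for the moment, N m; "gripper_width": finger opening in m; "gripper_force": force on a finger pad.
Only numpy, scipy, OpenCV 4.12 (cv2) and the standard library are available. Lean on these libraries where they do the work, as an engineer would, in place of code of your own. Each camera call takes 0.05 s, during which the arm holds its last target. There are 200 camera calls.

## Working session

There is one attempt and no reset: what is moved stays moved. The work goes in short steps, each a Python script; the robot and the scene stay as the last script left them, time stands still between calls to the robot, and variables do not carry over. Pictures are saved under pics/ and viewed, at most 10 in all, crops included, and the job is handed in when it is done.

```bash
mkdir -p pics; ls; python3 - <<'E'
from plant import robot
import cv2
for n in("top","scene"):
    cv2.imwrite(f"pics/{n}0.png",robot.grab_frame(n)); print(n,robot.get_calibration(n))
print(robot.observe())
E
```

```text
pics
top {'vertical_fov': 43.88125818558187, 'cx': 314.2439621958456, 'cy': 241.01732245362544, 'rvec': array([ 2.20768011, -2.15403245,  0.04465214]), 'tvec': array([-0.01910776,  0.57504657,  1.45440158])}
scene {'vertical_fov': 55.092028537035866, 'cx': 315.2416860515067, 'cy': 234.58405317877998, 'rvec': array([ 1.43745341,  2.38681269, -0.67608857]), 'tvec': array([ 0.2875215 , -0.37861999,  1.42843709])}
{'time': 0.1, 'q': array([-8.84476907e+01,  5.99674350e+00,  5.53114507e+00,  8.96055531e+01,
        8.87085492e-04,  7.75273453e+01]), 'qvel': array([-0.08522268,  0.04775162, -0.08196655, -0.01785165,  0.05066938,
        0.07067386]), 'joint_torque': array([ 4.74267334e-03, -5.58208108e+01,  5.04718924e+01,  1.30335460e-02,
       -3.30670719e-04,  9.68336280e-06]), 'tool_pos': array([ 0.14541994, -0.58188381,  0.30318068]), 'tcp_rot': array([-1.79930719e+02, -1.62330095e-02,  1.40249536e+01]), 'ft_force': array([-0.43597072,  0.47281924,  0.2605634 ]), 'torque': array([0.04096327, 0.04391548, 0.055377  ]), 'gripper_force': 0.0, 'gripper_width': 0.08540448708651492}
```

View pics/top0.png

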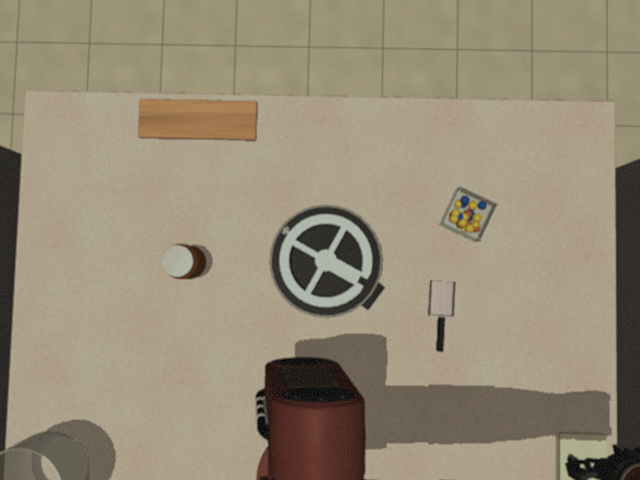

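View pics/scene0.png

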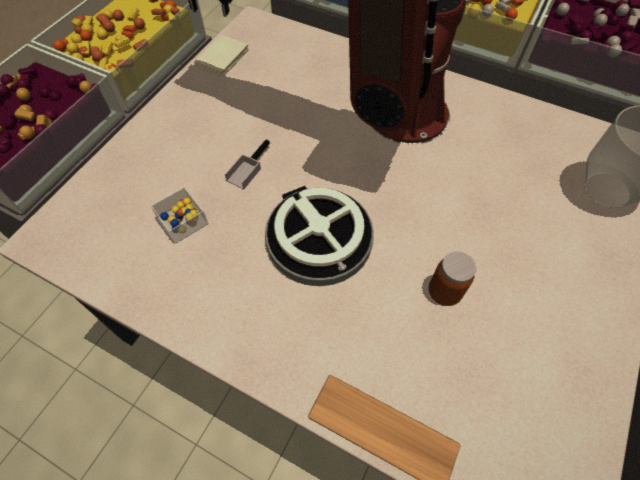

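The top view shows the wheel centre near (327,261), the notch near (364,281), the pin near (286,231) and the outlet at (373,296). The notch is therefore almost opposite the pin. Next I'll measure these by mask.

```bash
cat > h.py <<'E'
from plant import robot
import cv2, numpy as np
def ray(n,px,z):
    c=robot.get_calibration(n); f=240/np.tan(np.radians(c["vertical_fov"]/2))
    R=cv2.Rodrigues(c["rvec"])[0]; t=c["tvec"]; o=-R.T@t
    p=np.atleast_2d(px).astype(float)
    d=np.c_[(p[:,0]-c["cx"])/f,(p[:,1]-c["cy"])/f,np.ones(len(p))]@R
    return o+d*((z-o[2])/d[:,2])[:,None]
def white(im): # wheel mask: bright, low saturation, largest blob near dispenser
    b=im.astype(int); m=((b.min(2)>150)&(b[...,2]-b[...,0]<12)).astype(np.uint8)
    n,l,s,c=cv2.connectedComponentsWithStats(m,connectivity=8)
    i=1+np.argmax(s[1:,4]); return (l==i).astype(np.uint8),s[i]
def measure(n,im,z):
    """wheel centre, radius, brightness along the rim at r=100 mm by angle"""
    m,s=white(im); cn=max(cv2.findContours(m,0,cv2.CHAIN_APPROX_NONE)[0],key=cv2.contourArea)
    w=ray(n,cv2.convexHull(cn)[:,0],z)[:,:2].astype(np.float32)
    (cx,cy),(a,b),_=cv2.fitEllipse(w); return np.array([cx,cy]),a/2,b/2,s
def proj(n,P):
    c=robot.get_calibration(n); f=240/np.tan(np.radians(c["vertical_fov"]/2))
    K=np.array([[f,0,c["cx"]],[0,f,c["cy"]],[0,0,1]])
    return cv2.projectPoints(np.asarray(P,float).reshape(-1,1,3),c["rvec"],c["tvec"],K,None)[0][:,0]
def profile(n,im,c,r,z):
    a=np.radians(np.arange(0,360,.5)); g=cv2.cvtColor(im,cv2.COLOR_BGR2GRAY).astype(np.float32)
    p=proj(n,np.c_[c[0]+r*np.cos(a),c[1]+r*np.sin(a),a*0+z]).astype(np.float32)
    return np.degrees(a),cv2.remap(g,p[:,:1],p[:,1:],cv2.INTER_LINEAR)[:,0]
def cent(a,w,near,half=20):
    d=(a-near+180)%360-180; k=np.abs(d)<half; w=np.where(k,w,0); return near+(d*w).sum()/w.sum()
def angles(n,im,c,z):
    """notch (dark in rim) and pin (bright on deck) directions, degrees"""
    v=np.mean([profile(n,im,c,r,z)[1] for r in(.096,.100,.104)],0); a=profile(n,im,c,.1,z)[0]
    w=np.clip(np.median(v)-15-v,0,None); notch=cent(a,w,a[np.argmax(w)],12)
    u=np.mean([profile(n,im,c,r,.050)[1] for r in(.120,.124,.128)],0)
    w=np.clip(u-np.median(u)-25,0,None); pin=cent(a,w,a[np.argmax(w)],10)
    return notch,pin,v.min(),u.max()
E
python3 - <<'E'
from h import *
for n in("top","scene"):
    im=cv2.imread(f"pics/{n}0.png"); c,a,b,s=measure(n,im,.070); print(n,c,a,b,s,angles(n,im,c,.070))
im=cv2.imread("pics/top0.png")
print("px",ray("top",[[364,281],[286,231],[373,296]],.06))
v=np.hstack([cv2.resize(cv2.imread(f"pics/{n}0.png")[y:y+130,x:x+130],(400,400),interpolation=2) for n,x,y in(("top",262,196),("scene",255,170))])
cv2.imwrite("pics/crop.png",v)
E
```

```text
top [ 0.52766031 -0.03340696] 0.10832998156547546 0.10893858969211578 [ 280  215   92   91 3181] (np.float64(242.12344316754482), np.float64(54.43688152649082), np.float32(41.36328), np.float32(137.34636))
scene [ 0.61783385 -0.06717207] 0.005533452611416578 0.019728586077690125 [285 239   8   9  22] (np.float64(202.48800023923192), np.float64(116.21309816905793), np.float32(8.957683), np.float32(205.95898))
px [[ 0.48011078 -0.12688775  0.06      ]
 [ 0.5952405   0.06263888  0.06      ]
 [ 0.44502937 -0.14899225  0.06      ]]
```

View pics/crop.png

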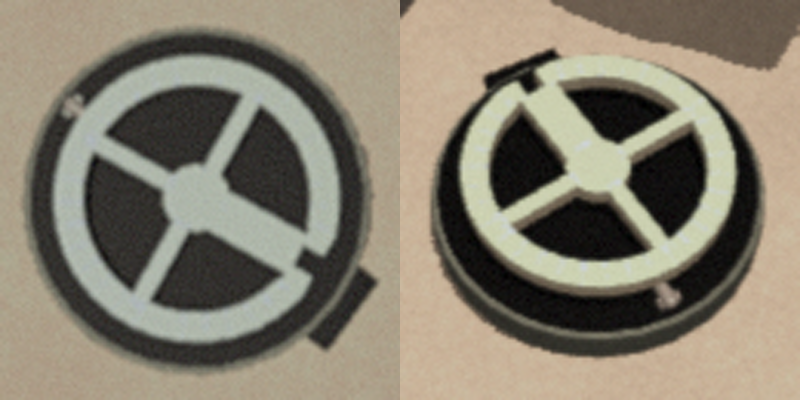

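Top-view checks: rim radius is 108.6 mm (true 110), notch at 242.1°, pin at 54.4°. The outlet lies at 234.4°, which confirms the pin direction. The wheel needs +172.3°. I'll push the spoke at 332° counter-clockwise and stop about 6° short to look.

```bash
cat >> h.py <<'E'
C=np.array([.5277,-.0334]); YAW=144.4; RPY=[180,0,YAW]
def P(ang,tip,r=.057):
    a=np.radians(ang); return [C[0]+r*np.cos(a),C[1]+r*np.sin(a),tip+robot.tip_reach]
E
python3 - <<'E'
from h import *
print("scene check",angles("scene",cv2.imread("pics/scene0.png"),C,.07), robot.tip_reach)
robot.set_gripper(0.0); print(robot.tip_reach,robot.observe()["gripper_width"])
robot.move_pose(P(292,.13),RPY)
print(robot.observe()["time"])
hit=robot.line_to(P(292,.054),.1,guard=10); print("down",hit)
if not hit:
    for a in list(range(304,464,16))+[476]:
        if robot.line_to(P(a,.054),.09,guard=20): print("hit",a); break
o=robot.observe(); print(o["time"],o["tool_pos"],o["ft_force"])
v=[]
for n in("top","scene"):
    im=robot.grab_frame(n); print(n,angles(n,im,C,.07)); x,y=((262,196) if n=="top" else (255,170))
    v.append(cv2.resize(im[y:y+130,x:x+130],(400,400),interpolation=2))
cv2.imwrite("pics/crop1.png",np.hstack(v))
E
```

```text
scene check (np.float64(243.59724204143427), np.float64(215.78977068033277), np.float32(12.761719), np.float32(192.95996)) 0.0726
0.0726 -4.0829994700124375e-06
3.175
down False
7.75 [0.5031644  0.01768178 0.12675052] [0.34024094 0.60343384 0.17410898]
top (np.float64(62.4487664505731), np.float64(53.719749181517194), np.float32(39.36035), np.float32(142.54622))
scene (np.float64(152.16643421079203), np.float64(216.0535004765942), np.float32(8.948567), np.float32(202.41374))
```

View pics/crop1.png

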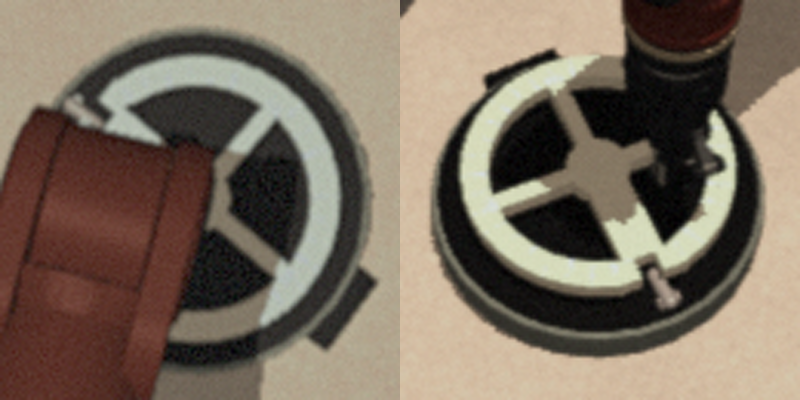

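The scene crop shows the notch very near the pin, whose outer end is at about (662,290). The arm hides the notch in the top view. I'll back off the spoke, rise, swing aside and measure cleanly.

```bash
python3 - <<'E'
from h import *
robot.line_to(P(464,.054),.09); robot.line_to(P(464,.10),.15)
robot.move_pose([.40,-.25,.22],RPY)
v=[]
for n in("top","scene"):
    im=robot.grab_frame(n); x,y=((262,196) if n=="top" else (255,170))
    if n=="top":
        print(measure(n,im,.07)[:3],angles(n,im,C,.07))
        p=[profile(n,im,C,r,.07)[1] for r in(.096,.100,.104)]; u=[profile(n,im,C,r,.05)[1] for r in(.120,.124,.128)]
        print(np.mean(p,0)[80:150:2].astype(int)); print(np.mean(u,0)[80:150:2].astype(int))
    v.append(cv2.resize(im[y:y+130,x:x+130],(400,400),interpolation=2))
cv2.imwrite("pics/crop2.png",np.hstack(v)); print(robot.observe()["time"])
E
```

```text
(array([ 0.52772641, -0.03358189]), 0.10908426344394684, 0.10921980440616608) (np.float64(49.72424721078079), np.float64(54.44207836918337), np.float32(43.95508), np.float32(143.9336))
[187 189 188 187 180 159 124  82  52  43  51  72 102 129 143 151 160 174
 184 188 188 188 188 186 187 188 188 188 187 188 187 187 187 188 188]
[ 51  51  48  51  53  53  51  52  52  71  96 115 120 130 142 143 128 121
 114  93  66  51  53  54  53  51  52  53  54  52  52  55  54  56  53]
9.8333
```

View pics/crop2.png

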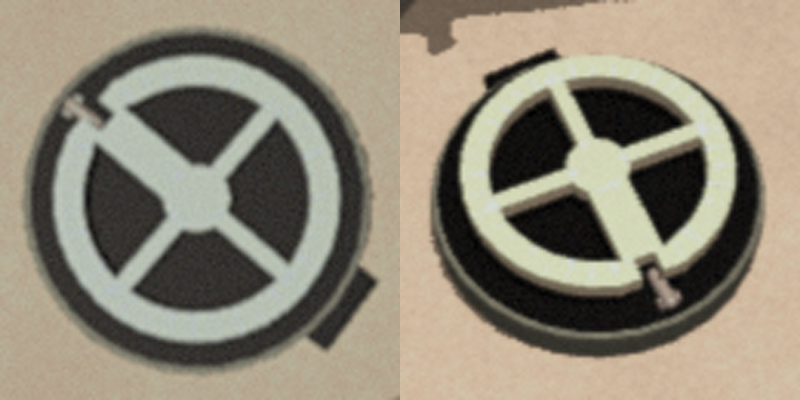

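The notch now sits about 3° short of the pin. The pin showing through the notch biases the dark-centroid measure, so I'll use the narrow spokes instead.

```bash
cat >> h.py <<'E'
def spokes(im,guess,z=.07):
    """wheel angle (notch direction) from the three narrow spokes"""
    u=np.mean([profile("top",im,C,r,z)[1] for r in(.045,.055,.065,.075)],0); a=profile("top",im,C,.05,z)[0]
    w=np.clip(u-100,0,None); return [cent(a,w,(guess+k)%360,22)-k for k in(90,180,270)]
E
python3 - <<'E'
from h import *
print("first",spokes(cv2.imread("pics/top0.png"),242.1))
im=robot.grab_frame("top"); print("now",spokes(im,51.5),angles("top",im,C,.07)[1])
E
```

```text
first [np.float64(242.0453594660495), np.float64(-117.94156680560758), np.float64(-117.77955618060486)]
now [np.float64(50.96040623114462), np.float64(51.05421963807245), np.float64(50.940625094308416)] 54.441582053416504
```

```bash
cat > press.py <<'E'
from h import *
def press():
    robot.move_pose([C[0],C[1],.09+robot.tip_reach],RPY)
    hit=robot.line_to([C[0],C[1],.055+robot.tip_reach],.02,guard=20)
    o=robot.observe(); print("press",hit,"tip z",o["tool_pos"][2]-robot.tip_reach,o["ft_force"],o["time"])
    robot.line_to([C[0],C[1],.12+robot.tip_reach],.15)
    robot.move_pose([.40,-.25,.22],RPY)
E
python3 - <<'E'
from press import *
robot.move_pose(P(100,.11),RPY)
if robot.line_to(P(100,.054),.1,guard=10): raise SystemExit("hit")
robot.line_to(P(110,.054),.09,guard=20); robot.line_to(P(119.8,.054),.04,guard=20)
robot.line_to(P(107,.054),.09); robot.line_to(P(107,.11),.15)
robot.move_pose([.40,-.25,.22],RPY)
im=robot.grab_frame("top"); s=spokes(im,54.4); p=angles("top",im,C,.07)[1]; print(s,p,robot.observe()["time"])
if abs(np.mean(s)-54.4)<1.1: press()
im=robot.grab_frame("top"); print(spokes(im,54.4,.058),measure("top",im,.058)[:3])
v=[]
for n in("top","scene"):
    im=robot.grab_frame(n); x,y=((262,196) if n=="top" else (255,170))
    v.append(cv2.resize(im[y:y+130,x:x+130],(400,400),interpolation=2))
cv2.imwrite("pics/crop3.png",np.hstack(v)); print(robot.observe()["time"])
E
```

```text
[np.float64(53.873491175183744), np.float64(53.87819929107863), np.float64(53.817440430291754)] 54.434637046701276 14.3917
press True tip z 0.058001423738191726 [-1.34002145 -0.16051404  6.00579424] 16.8833
[np.float64(53.98226042509944), np.float64(54.022217772184746), np.float64(53.78195916274609)] (array([ 0.52772313, -0.03363115]), 0.10908983647823334, 0.10920315235853195)
18.5917
```

View pics/crop3.png

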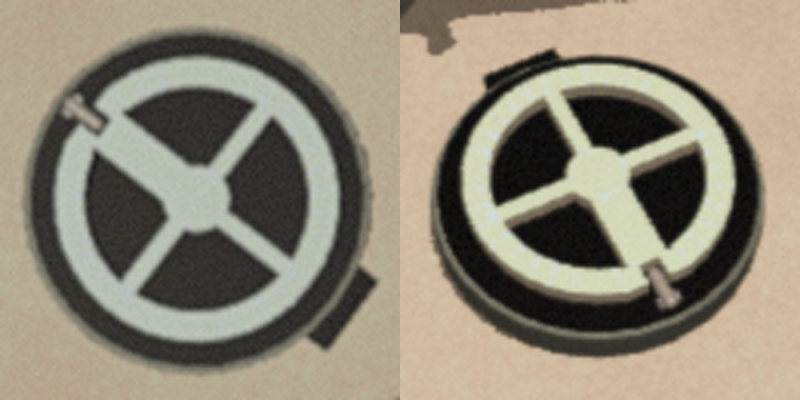

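The wheel is down: the press stopped hard at 58.0 mm, which is home height. The pin fills the notch in both views, at about (80,110) and (660,285) in the crop, and the arm is clear.

```bash
python3 -c "
from plant import robot
print(robot.job_done())"
```

```text
the job is handed in; nothing more can be done
None
```

The wheel is turned so its notch sits over the pin and pressed fully home (hub top at 58.0 mm), the arm is clear, and the job was handed in at about 19 s of the 48 s allowed.

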